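# Moisture reading on a dried root slice

## Robot

A 7-joint arm with a two-finger parallel gripper is mounted at the origin on the work surface. World frame = base frame: x ahead of the robot, y to its left, z up, the work surface at z = 0. Lengths are in m, angles in rad, forces in N, time in s.
With the tool pointing down it reaches from about 0.425 to 0.925 m from the base axis. Payload 6.8 kg.
Tool frame: the origin (TCP) lies on the centre line of the jaws, within the pads' length; the fingertips stand 17 mm ahead of it and the grasp point (between the pads) lies 2 mm behind it; z points along the fingers, y is the line along which they close (so a half turn about z gives the same grasp; the last joint's range is limited). The gripper opens to 85 mm and grips with 20 to 120 N. Pads are 22 mm wide; open, the fingers measure 114 mm over their backs; the gripper's body (76 mm by 85 mm) begins 54 mm behind the grasp point. The pads swing forward as they close: fully open they stand 13 mm farther back than shut.
Start: joints at [-1.324, 0.477, 0.022, 1.555, -0.011, 1.109, -0.083], TCP at [0.234, 0.633, 0.248] pointing down, gripper open.
Joint ranges: [-2.96, 2.96], [-0.34, 2.1], [-1.41, 1.46], [0.24, 2.44], [-1.37, 4.51], [0.17, 1.92], [-2.96, 2.96]. Speed limits (rad/s): [2.39, 2.39, 3.14, 3.14, 3.14, 3.14, 3.14].

## Interface

Orientations are given as a rotation vector (axis times angle).
In Python, from cell import manip, cams gives the robot as it stands.
- The arm moves only by the tool play_rows, never from a script. Its argument "steps" is one flat list of numbers, 5 for each row, row after row: the shift along the tool's x, y, z in mm, then the turn about the tool's z in degrees, then the closure, from 0 (fully open) to 1 (shut). In form: [x, y, z, turn, grip, x, y, z, turn, grip, ...]. A call has 1 to 8 rows; each row shifts and turns the commanded pose from where the row before left it, along the tool's axes as they then stand; what a row does not reach is not made up. A row lasts 1/8 s, in which the tool goes at most 62.5 mm and 10.7 degrees, less where a joint would pass 70% of its speed; a pose out of reach is approached as far as the arm can. A call with a gripper value outside its range is refused whole. The fingers move at their own pace and stop on an object; the grip force is fixed at half the most. Time passes only in rows, so rows that do not move let the fingers close. It gives the time, the measured TCP pose, the force, the opening and the grip force at its end, in the units of the state.
- manip.read_state(): the state, without advancing time (a new reading comes with each control period).
- cams.grab_frame(name): name is "scene" or "top"; returns (picture, depth): 480x640x3 uint8, red, green, blue; 480x640 float32, m along the optical axis (not along the pixel's ray), 0 where there is no reading.
- cams.camera_model(name): a dict with "fx", "fy", "cx", "cy" (pixels), "dist_coeffs" ([k1, k2, p1, p2, k3] as OpenCV has them; the pictures are not rectified), "R" (3x3) and "t" (3): a world point X has camera coordinates R X + t. Camera axes: x right, y down, z forward; pixel columns grow to the right and rows downward; lengths in m; the calibration is good to about 2 mm. A picture is of the moment at which its call begins. camera_model takes no time and is no camera call.
- manip.close_job(): hands the job in; it is judged then, once.
The state is a dict: "time": time; "joint_pos": joint angles; "joint_velocities": joint speeds; "effort": joint torques, N m; "tool_pos": TCP position; "ee_rot": TCP orientation; "ft_force": force on the tool from outside, world axes, zero at the start; "ft_torque": the same for the moment, N m; "opening": finger opening in m; "grasp_force": force on a finger pad.
Only numpy, scipy, OpenCV 4.12 (cv2) and the standard library are available. Lean on these libraries where they do the work, as an engineer would, in place of code of your own. Each camera call takes 0.05 s, during which the arm holds its last target. There are 200 camera calls.

## Task

Seat the largest of the three loose root slices flat in the round dish of the leaning test stand and let go of it. Then draw the moisture meter out of its wooden block by its handle and hold its sprung tip on the dark core in the middle of that slice, with the meter square to the slice's face and pressed lightly, so that the tip is about half pushed in and never hard against its stop. Finish while still holding it there for the reading, and leave the other goods on the counter where they are.

Things in the scene. Friction and masses are not known exactly. Their poses are not given: they have to be found in the camera images.
- slice_center (a point): Centre (half-way up) of the largest root slice: a pale wooden-looking disc, 44 mm across, 20 mm thick, about 28 g, lying flat on the table at the start, z axis along the disc's axis. Both faces have a dark round core 10 mm across in the middle: the spot to probe, 10 mm from this point along the axis.
- slice_b_center (a point): Centre of a smaller loose slice, 26 mm across and 13 mm thick; to be left alone. Same dark core.
- slice_c_center (a point): Centre of another smaller loose slice, 30 mm across and 14 mm thick; to be left alone.
- seat (a point): Where the largest slice's centre comes when seated in the dish; about 65 mm above the table. The dish's flat floor is 10 mm below this point along its z axis. z: the dish's axis, square to its floor, pointing up out of it, leaning 0.35 rad (20 degrees) from vertical to the stand's front (roughly towards the robot); its y axis is level. A slice lies still there.
- stand: Fixed test stand: dark steel base plate 100 x 90 mm with a post, and on top a leaning round aluminium dish, 64 mm across outside, 54 mm inside, rim 4 mm above its floor. Origin at the centre of the underside, -x is its front.
- block: Fixed wooden block, 75 x 75 mm, 60 mm high, that holds the meter upright in an upright through hole 26 mm wide. Origin at the centre of its underside.
- meter_grip (a point): Centre of the moisture meter's grey rectangular handle, 34 mm (its x) by 26 mm (its y) by 75 mm (its z). z points along the meter from tip to handle, up at the start. At the start this point is 97.5 mm above the table, the handle's lower end resting on top of the block. It is 67.5 mm above the nose's end and 93.5 mm above the end of the unpressed tip.
- meter: The moisture meter, a hand tool of about 0.17 kg (varies): handle, below it a steel nose 20 mm across and 30 mm long, below that a sprung steel tip 8 mm across with a round end, standing out 26 mm. Origin at the nose's lower end, axes as the handle's. Nose and tip hang in the block's hole at the start: raise it straight by 60 mm to free it.
- tip_end (a point): The end of the meter's sprung tip, on the meter's axis; it moves into the meter as the tip is pressed.
- tip (a joint): How far the sprung tip is pushed into the meter, in m: 0 free, 0.016 at its stop. It takes about 0.9 N to start and 0.3 N more per mm (about 3.3 N half-way, at 0.008).
- weight: Brass weight, 32 mm across, 38 mm high, loose, origin at its underside; to be left alone.
- jar: Closed amber jar, 70 mm across, 90 mm high, loose, origin at its underside; to be left alone.
- flask: Tall white drinking flask, 68 mm across, 230 mm high, loose, origin at its underside; to be left alone.
- case: Black hard case, 75 x 160 x 45 mm, loose, origin at its underside; to be left alone.
There are look-alikes about, which are no part of the job. Several things have the shape of the meter; the one meant has the colours described above.

How it is judged:
On the way, in this order (a step that is already met when the one before it is completed fails the run):
1. the largest slice lies seated in the dish, released (x of slice_center in the frame of seat between -0.0075 and 0.0075 m and y of slice_center in the frame of seat between -0.0075 and 0.0075 m and z of slice_center in the frame of seat between -0.0025 and 0.0025 m and angle between the z axis of slice_center and the z axis of seat, either way round below 0.1 rad and contact force between the fingers and slice below 0.1 N), for 0.2 s.
2. the meter is drawn out of its block (z of tip_end in the frame of block above 0.062 m), for 0.1 s.
At the end, for the whole second after the job is handed in: Slice in the dish (7.5 mm each way, 2.5 mm in height, 0.1 rad), free of the fingers. Meter in the gripper, clear of stand and block, within 0.15 rad of square, at least 80 mm out; tip within 7.5 mm each way of the core's middle, pushed in 4 to 12 mm, 1 to 8 N; all at rest (all of step 1 and x of tip_end in the frame of slice_center between -0.0075 and 0.0075 m and y of tip_end in the frame of slice_center between -0.0075 and 0.0075 m and angle between the z axis of meter_grip and the z axis of seat, either way round below 0.15 rad and value of joint tip between 0.004 and 0.012 m and contact force between meter and slice between 1 and 8 N and contact force between the fingers and meter above 2 N and contact force between meter and stand below 0.1 N and contact force between meter and block below 0.1 N and z of meter_grip in the frame of seat above 0.08 m and linear speed of each of meter, slice below 0.02 m/s); the arm keeps its last pose, push and grip.
It fails at once if another loose thing on the counter is moved more than 30 mm (distance of any of slice_b_center, slice_c_center, weight, jar, flask, case from where it was at the start of the episode above 0.03 m).
It fails at once if the tip is driven hard against its stop, or the meter presses the slice with more than 15 N (value of joint tip above 0.0157 m or contact force between meter and slice above 15 N).
It also fails if it takes over 51 s, if anything falls off the work surface, if the arm or the gripper's body presses on something with over 40 N, if the wrist force passes 120 N, or if a joint passes its speed limit or range.

## Working session

There is one attempt and no reset: what is moved stays moved. The work goes in short steps, Python scripts to look and compute and a tool call to move; the robot and the scene stay as the last step left them, time stands still between calls to the robot, and variables do not carry over. Pictures are saved under pics/ and viewed, at most 10 in all, crops included, and the job is handed in when it is done.

Besides the shell and the picture viewer there is one more tool, called after "Emit:" by a JSON object that holds its "api" and its "payload", one argument or row to a line. play_rows: Moves the arm, as the interface text tells. Its arguments: {"type":"object","properties":{"steps":{"type":"array"}},"required":["steps"]}

```bash
ls; mkdir -p pics; python3 - <<'E'
from cell import manip, cams
import cv2, numpy as np
s=manip.read_state(); print({k:np.round(v,3) for k,v in s.items()})
for n in("scene","top"):
    p,d=cams.grab_frame(n); cv2.imwrite(f"pics/{n}0.png",p[:,:,::-1]); np.save(f"pics/{n}0.npy",d)
    m=cams.camera_model(n); print(n,{k:np.round(v,3).tolist() for k,v in m.items()}, (-np.array(m["R"]).T@np.array(m["t"])).round(3))
E
```

```text
pics
{'time': np.float64(0.0), 'joint_pos': array([-1.324,  0.478,  0.022,  1.556, -0.012,  1.109, -0.083]), 'joint_velocities': array([ 0.001, -0.001,  0.   , -0.   ,  0.   , -0.   ,  0.001]), 'effort': array([ 1.0000e-03, -5.9645e+01,  1.6090e+00, -2.8119e+01,  1.3000e-02,
        9.0000e-03,  0.0000e+00]), 'tool_pos': array([0.234, 0.632, 0.247]), 'ee_rot': array([-5.540e-01, -3.092e+00,  3.000e-03]), 'ft_force': array([ 0.334, -0.424,  0.048]), 'ft_torque': array([0.021, 0.013, 0.087]), 'grasp_force': np.float64(0.0), 'opening': np.float64(0.086)}
scene {'fx': 466.273, 'fy': 466.273, 'cx': 318.406, 'cy': 246.638, 'dist_coeffs': [-0.076, 0.0, 0.0, 0.0, 0.0], 'R': [[-0.492, 0.871, -0.022], [0.468, 0.243, -0.85], [-0.734, -0.428, -0.527]], 't': [0.328, -0.144, 1.396]} [1.254 0.346 0.62 ]
top {'fx': 452.299, 'fy': 452.299, 'cx': 318.074, 'cy': 235.757, 'dist_coeffs': [0.025, 0.0, 0.0, 0.0, 0.0], 'R': [[0.026, -1.0, -0.004], [-0.988, -0.025, -0.152], [0.152, 0.008, -0.988]], 't': [-0.098, 0.558, 0.842]} [ 0.425 -0.09   0.917]
```

View pics/scene0.png

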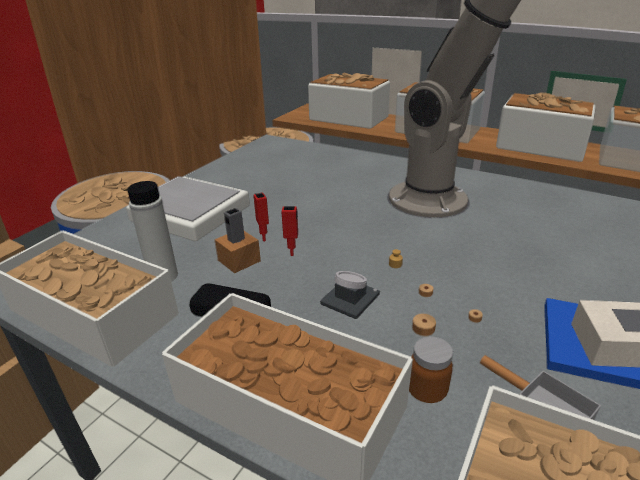

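View pics/top0.png

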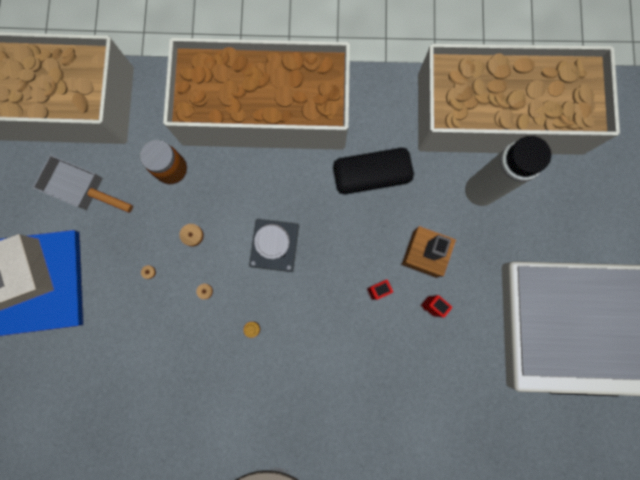

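Candidates: the largest slice could be top (191,235), (148,272) or (204,291), and by size I take (191,235). The meter could be grey in the block at top (438,245) and scene (235,225), or red at (380,289) or (437,306). I take the grey one. Next is one close crop of these.

```bash
python3 - <<'E'
import cv2, numpy as np
t=cv2.imread("pics/top0.png"); s=cv2.imread("pics/scene0.png")
z=lambda im,x,y,w,h,k:cv2.resize(im[y:y+h,x:x+w],(w*k,h*k),interpolation=cv2.INTER_CUBIC)
a=np.hstack([z(t,135,205,100,75,4),z(t,235,205,100,75,4)])
b=np.hstack([z(t,385,215,100,75,4),z(s,310,250,100,75,4)])
cv2.imwrite("pics/crop1.png",np.vstack([a,b]))
for n,im in(("t",t),("s",s)):
    h=cv2.cvtColor(im,cv2.COLOR_BGR2HSV)
    for p in ([(191,227),(191,235),(272,242),(255,260),(425,240),(441,240),(420,300)] if n=="t" else [(416,323),(424,322),(350,280),(330,295),(240,258),(235,225),(300,280)]): print(n,p,h[p[1],p[0]])
E
```

```text
t (191, 227) [ 17 119 172]
t (191, 235) [ 14 140 104]
t (272, 242) [114  14 177]
t (255, 260) [106  43  77]
t (425, 240) [ 15 156 150]
t (441, 240) [75 15 35]
t (420, 300) [104  30 126]
s (416, 323) [ 16 115 171]
s (424, 322) [ 14 121 137]
s (350, 280) [  0   8 166]
s (330, 295) [110  22  71]
s (240, 258) [ 13 138  85]
s (235, 225) [60  5 52]
s (300, 280) [102  10 125]
```

View pics/crop1.png

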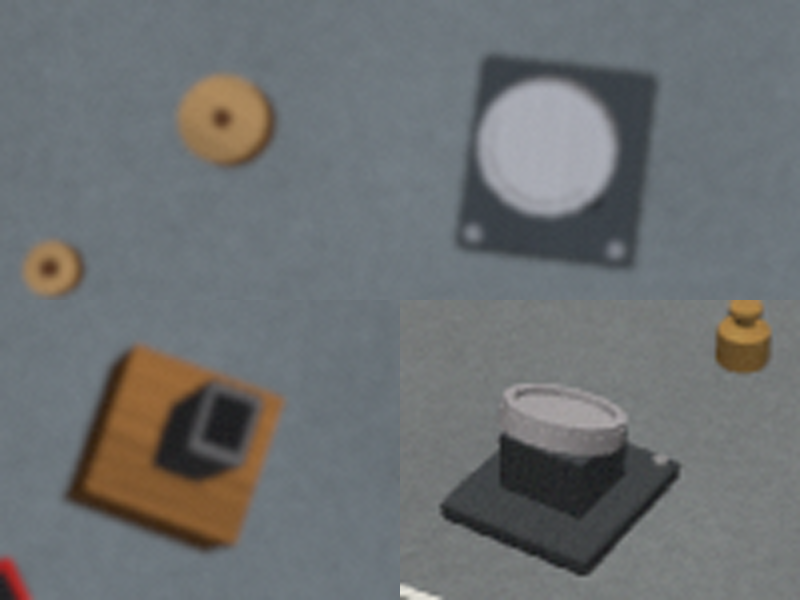

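The crop shows the largest slice with its core at top (190.5,234.5), the dish at (272,242) with studs at the plate's lower (front) edge, and the grey meter's handle top at (441,246). Now to locate them.

```bash
cat > h.py <<'E'
import cv2, numpy as np
from cell import manip, cams
M={n:{k:np.array(v) for k,v in cams.camera_model(n).items()} for n in("scene","top")}
def ray(n,uv):
    m=M[n];K=np.array([[m["fx"],0,m["cx"]],[0,m["fy"],m["cy"]],[0,0,1]],float)
    x=cv2.undistortPoints(np.array(uv,float).reshape(-1,1,2),K,m["dist_coeffs"]).reshape(-1,2)
    d=np.c_[x,np.ones(len(x))]@m["R"]; return -m["R"].T@m["t"], d/np.linalg.norm(d,axis=1)[:,None]
def onz(n,uv,z):
    c,d=ray(n,uv); return c+d*((z-c[2])/d[:,2])[:,None]
def tri(a,b):
    (c,d),(e,f)=ray("top",a),ray("scene",b); d,f=d[0],f[0]
    s=np.linalg.lstsq(np.c_[d,-f],e-c,rcond=None)[0]; p,q=c+s[0]*d,e+s[1]*f
    return (p+q)/2,np.linalg.norm(p-q)
def mask(im,lo,hi,box):
    h=cv2.cvtColor(im,cv2.COLOR_BGR2HSV); m=cv2.inRange(h,np.array(lo),np.array(hi)); o=np.zeros_like(m)
    x,y,w,g=box; o[y:y+g,x:x+w]=m[y:y+g,x:x+w]; return o
def big(m):
    return max(cv2.findContours(m,cv2.RETR_EXTERNAL,cv2.CHAIN_APPROX_NONE)[0],key=cv2.contourArea)
def grab(n): return cams.grab_frame(n)[0][:,:,::-1].copy()
E
python3 - <<'E'
from h import *
t=cv2.imread("pics/top0.png"); s=cv2.imread("pics/scene0.png")
c=lambda im,lo,hi,b:big(mask(im,lo,hi,b))
r=lambda x:np.round(x,4).tolist()
# slice: outer ellipse both views, core
for n,im,b in(("top",t,(170,215,45,40)),("scene",s,(405,308,36,32))):
    k=c(im,(8,60,70),(25,255,255),b); e=cv2.fitEllipse(k); print(n,"slice",r(e[0]),r(e[1]),cv2.boundingRect(k), r(onz(n,e[0],.02)[0]))
def core(im,b):
    x,y,w,h=b; g=im[y:y+h,x:x+w,2].astype(float); wt=np.clip(np.percentile(g,60)-25-g,0,None)
    yy,xx=np.mgrid[y:y+h,x:x+w]; return [(wt*xx).sum()/wt.sum(),(wt*yy).sum()/wt.sum()]
ct=core(t,(184,228,14,14)); cs=core(s,(418,316,13,11)); print("core",r(ct),r(cs),tri(ct,cs),r(onz("top",ct,.02)),r(onz("scene",cs,.02)))
# dish
k=c(t,(0,0,140),(179,40,255),(245,215,55,55)); e=cv2.fitEllipse(k); dt=e[0]; print("dish top",r(e[0]),r(e[1]),r(onz("top",dt,.06)))
k=c(s,(0,0,115),(179,40,255),(333,268,36,24));print("dish scene bbox",cv2.boundingRect(k))
# plate
k=c(t,(90,20,40),(125,90,98),(240,210,65,70)); h=cv2.convexHull(k); R=cv2.minAreaRect(h); B=onz("top",cv2.boxPoints(R),.008); print("plate",r(B),"len",[r(np.linalg.norm(B[i]-B[i-1])) for i in range(4)],"ctr",r(B.mean(0)),[r(np.degrees(np.arctan2(*(B[i]-B[i-1])[1::-1]))) for i in range(4)])
# block
k=c(t,(8,100,110),(25,255,255),(395,220,65,62)); R=cv2.minAreaRect(cv2.convexHull(k)); B=onz("top",cv2.boxPoints(R),.06); print("block",r(B),[r(np.linalg.norm(B[i]-B[i-1])) for i in range(4)],"ctr",r(B.mean(0)),[r(np.degrees(np.arctan2(*(B[i]-B[i-1])[1::-1]))) for i in range(4)])
hd=onz("top",[[441.2,246.2]],.135); print("handle",r(hd))
E
```

```text
top slice [191.0349, 234.5521] [21.317, 22.7481] (180, 224, 23, 22) [0.5596, 0.1715, 0.02]
scene slice [423.737, 324.3047] [21.9087, 23.444] (412, 314, 24, 22) [0.5707, 0.1779, 0.02]
core [189.9408, 234.1673] [424.1548, 320.3021] (array([0.56002052, 0.17432962, 0.02037575]), np.float64(0.001392182817954192)) [[0.5603, 0.1738, 0.02]] [[0.5591, 0.1748, 0.02]]
dish top [271.0893, 241.455] [31.9087, 33.0634] [[0.5441, 0.006, 0.06]]
dish scene bbox (333, 268, 36, 20)
plate [[0.4987, 0.0553, 0.008], [0.6001, 0.0477, 0.008], [0.5907, -0.0443, 0.008], [0.4897, -0.0351, 0.008]] len [0.0909, 0.1016, 0.0925, 0.1014] ctr [0.5448, 0.0059, 0.008] [84.3284, -4.3, -95.7879, 174.8251]
block [[0.5115, -0.2503, 0.06], [0.5813, -0.2755, 0.06], [0.5567, -0.3464, 0.06], [0.4876, -0.3205, 0.06]] [0.0742, 0.0742, 0.075, 0.0738] ctr [0.5343, -0.2982, 0.06] [71.2016, -19.8832, -109.1378, 159.434]
handle [[0.5329, -0.2986, 0.135]]
```

```bash
cat >> h.py <<'E'
from scipy.spatial.transform import Rotation as Ro
def go(target,yaw):  # shift in tool axes (mm, before turning) to world target; yaw = angle of tool y, deg
    s=manip.read_state(); R=Ro.from_rotvec(s["ee_rot"]).as_matrix()
    cur=np.degrees(np.arctan2(R[1,1],R[0,1])); tt=-((yaw-cur+180)%360-180)
    print("tcp",np.round(s["tool_pos"],4),"yaw_y",round(cur,2),"zdown",np.round(R[:,2],3),"open",round(float(s["opening"]),4),"gf",round(float(s["grasp_force"]),1),"f",np.round(s["ft_force"],1),"t",round(float(s["time"]),2))
    d=np.array(target)-s["tool_pos"]; print(" shift now",np.round(R.T@d*1e3,1),"turn",round(tt,1)," shift after turn",np.round((R@Ro.from_euler("z",tt,degrees=True).as_matrix()).T@d*1e3,1))
E
python3 - <<'E'
from h import *
d=np.load("pics/top0.npy"); m=M["top"]
vv,uu=np.mgrid[0:480,0:640]; c,r=ray("top",np.c_[uu.ravel(),vv.ravel()]); 
zc=r@m["R"][2]; P=(c+r*(d.ravel()/zc)[:,None]).reshape(480,640,3)
def st(name,box,zlo,zhi):
    x,y,w,h=box; q=P[y:y+h,x:x+w].reshape(-1,3); q=q[(q[:,2]>zlo)&(q[:,2]<zhi)]; print(name,len(q),"min",q.min(0).round(3),"max",q.max(0).round(3),"mid",((q.min(0)+q.max(0))/2).round(4))
    return q
st("jar",(138,135,55,55),.06,.3); st("flask",(460,130,100,80),.15,.4); st("red1",(365,275,32,30),.03,.3); st("red2",(418,290,40,35),.03,.3); st("case",(330,140,90,60),.03,.1)
st("handle",(425,230,35,40),.12,.2); st("slice",(175,220,32,32),.01,.05); st("slc",(194,280,22,22),.006,.05)
yy,xx=np.mgrid[0:480,0:640]; k=((xx-271)**2+(yy-241.5)**2<10**2); q=P[k]; c0=q.mean(0); n=np.linalg.svd(q-c0)[2][2]; n*=np.sign(n[2]); print("dish floor pt",c0.round(4),"n",n.round(3),"tilt",np.degrees(np.arccos(n[2])).round(1),"az",np.degrees(np.arctan2(n[1],n[0])).round(1))
st("dish",(245,215,55,55),.035,.1)
go((.560,.174,.15),84.8)
E
```

```text
jar 1067 min [0.667 0.173 0.06 ] max [0.753 0.259 0.094] mid [0.7099 0.216  0.0768]
flask 2172 min [ 0.636 -0.447  0.15 ] max [ 0.704 -0.381  0.233] mid [ 0.6699 -0.4143  0.1917]
red1 357 min [ 0.439 -0.216  0.06 ] max [ 0.474 -0.177  0.135] mid [ 0.4566 -0.1964  0.0973]
red2 489 min [ 0.412 -0.317  0.031] max [ 0.451 -0.278  0.135] mid [ 0.4314 -0.2973  0.0828]
case 2800 min [ 0.652 -0.272  0.03 ] max [ 0.756 -0.102  0.054] mid [ 0.704  -0.187   0.0422]
handle 324 min [ 0.516 -0.315  0.12 ] max [ 0.553 -0.282  0.139] mid [ 0.5343 -0.2987  0.1297]
slice 404 min [0.539 0.152 0.01 ] max [0.582 0.197 0.024] mid [0.5602 0.1743 0.0171]
slc 202 min [0.434 0.126 0.006] max [0.464 0.156 0.017] mid [0.4492 0.141  0.0117]
dish floor pt [0.5443 0.0064 0.0582] n [-0.041  0.993  0.113] tilt 83.5 az 92.4
dish 933 min [ 0.514 -0.028  0.036] max [0.579 0.038 0.072] mid [0.5461 0.0049 0.0541]
tcp [0.2343 0.6325 0.2474] yaw_y 69.67 zdown [-0.    -0.002 -1.   ] open 0.0855 gf 0.0 f [-0.2 -0.  -0.3] t 0.1
 shift now [-464.6 -316.6   98. ] turn -15.1  shift after turn [-365.9 -426.9   98. ]
```

Emit:
{"api": "play_rows", "payload": {
  "steps": [0,0,0,-7.5,0,0,0,0,-7.6,0,-36,-42,10,0,0,-36,-42,10,0,0,-36,-42,10,0,0,-36,-42,10,0,0,-36,-42,10,0,0,-36,-42,10,0,0]
}}

```text
time: 1.1
tool_pos: [0.4273, 0.3606, 0.1878]
ee_rot: [-0.143, -3.138, 0.0]
ft_force: [0.4, -0.1, 0.0]
opening: 0.0853
grasp_force: 0.0
```

```bash
python3 -c "
from h import *
go((.560,.174,.10),84.8)"
```

```text
tcp [0.4273 0.3606 0.1878] yaw_y 84.78 zdown [-0. -0. -1.] open 0.0853 gf 0.0 f [ 0.4 -0.1  0. ] t 1.1
 shift now [-149.1 -173.7   87.8] turn -0.0  shift after turn [-149.1 -173.8   87.8]
```

Emit:
{"api": "play_rows", "payload": {
  "steps": [-37.3,-43.5,15,0,0,-37.3,-43.5,20,0,0,-37.3,-43.5,25,0,0,-37.2,-43.4,28,0,0,0,0,30,0,0,0,0,25,0,0,0,0,10,0,0,0,0,8,0,0]
}}

```text
time: 2.1
tool_pos: [0.5587, 0.1767, 0.0276]
ee_rot: [0.143, 3.138, 0.0]
ft_force: [0.2, -0.0, -0.3]
opening: 0.0858
grasp_force: 0.0
```

```bash
python3 -c "
from h import *
go((.560,.174,.022),84.8)
a=grab('scene'); cv2.imwrite('pics/s2.png',cv2.resize(a[230:380,340:540],(800,600)))"
```

```text
tcp [0.5587 0.1767 0.0276] yaw_y 84.79 zdown [ 0.  0. -1.] open 0.0858 gf 0.0 f [ 0.2 -0.  -0.3] t 2.1
 shift now [-1.5 -2.5  5.6] turn -0.0  shift after turn [-1.5 -2.5  5.6]
```

View pics/s2.png

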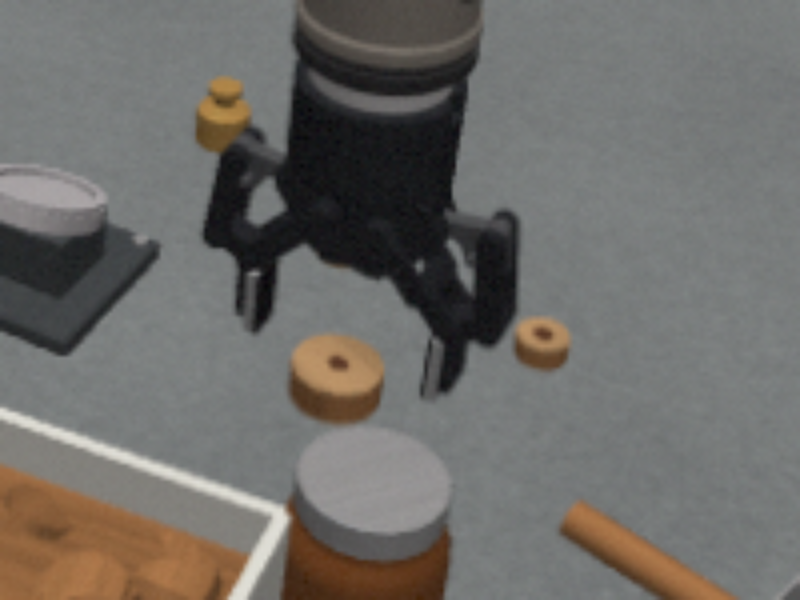

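The picture shows the open jaws straddling the slice, fingertips near (255,325) and (430,395), with the core at (338,362) half-way between. I'll lower a little and close.

Emit:
{"api": "play_rows", "payload": {
  "steps": [-1,-2,5,0,0,0,0,0,0,0.3,0,0,0,0,0.6,0,0,0,0,0.8,0,0,0,0,0.8,0,0,0,0,0.8,0,0,0,0,0.8,0,0,0,0,0.8]
}}

```text
time: 3.15
tool_pos: [0.5599, 0.1746, 0.0237]
ee_rot: [0.143, 3.137, 0.001]
ft_force: [-1.0, -1.3, 5.9]
opening: 0.0415
grasp_force: 60.0
```

```bash
python3 -c "
from h import *
go((.542,.0065,.15),84.8)"
```

```text
tcp [0.5599 0.1746 0.0237] yaw_y 84.77 zdown [ 0.001  0.001 -1.   ] open 0.0415 gf 60.0 f [-1.  -1.3  5.9] t 3.15
 shift now [   2.4 -168.9 -126.4] turn -0.0  shift after turn [   2.5 -168.9 -126.4]
```

Emit:
{"api": "play_rows", "payload": {
  "steps": [0,0,-15,0,0.8,0,0,-30,0,0.8,0,0,-40,0,0.8,0,-20,-40,0,0.8,1,-50,0,0,0.8,1,-50,0,0,0.8,0,-40,0,0,0.8,0,-9,0,0,0.8]
}}

```text
time: 4.15
tool_pos: [0.5417, 0.0027, 0.1489]
ee_rot: [0.151, 3.137, -0.001]
ft_force: [0.4, 0.3, -0.5]
opening: 0.0415
grasp_force: 60.7
```

```bash
python3 -c "
from h import *
go((.542,.0065,.09),84.8)
a=grab('scene'); cv2.imwrite('pics/s3.png',cv2.resize(a[180:330,270:470],(800,600)))"
```

```text
tcp [0.5417 0.0027 0.1489] yaw_y 84.48 zdown [ 0.001 -0.001 -1.   ] open 0.0415 gf 60.7 f [ 0.4  0.3 -0.5] t 4.15
 shift now [ 0.2  3.9 58.9] turn -0.3  shift after turn [ 0.1  3.9 58.9]
```

View pics/s3.png

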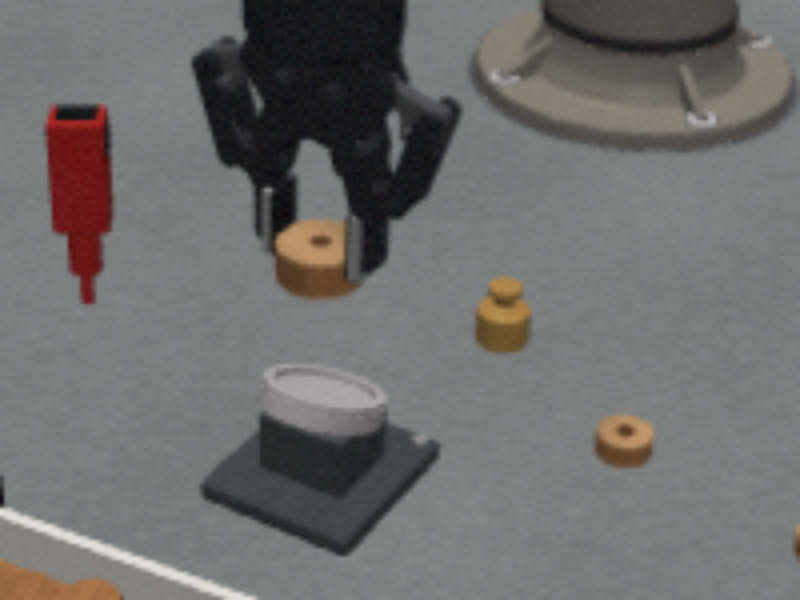

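The picture shows the slice level in the jaws at (318,258), with the fingertips at about its mid-height and the dish below at (325,390). I'll lower it over the dish.

Emit:
{"api": "play_rows", "payload": {
  "steps": [0,0,20,0,0.8,0,0,20,0,0.8,0,0,14,0,0.8,0,0,0,0,0.8]
}}

```text
time: 4.7
tool_pos: [0.5415, 0.0072, 0.0931]
ee_rot: [-0.141, -3.137, -0.0]
ft_force: [0.2, -0.8, 0.4]
opening: 0.0416
grasp_force: 60.7
```

```bash
python3 -c "
from h import *
go((.5430,.0065,.084),84.8)"
```

```text
tcp [0.5415 0.0072 0.0931] yaw_y 84.84 zdown [-0.002  0.    -1.   ] open 0.0416 gf 60.7 f [ 0.2 -0.8  0.4] t 4.7
 shift now [-1.5 -0.5  9.1] turn 0.0  shift after turn [-1.5 -0.5  9.1]
```

Emit:
{"api": "play_rows", "payload": {
  "steps": [-1.5,0,4,0,0.8,0,0,3,0,0.8,0,0,0,0,0.8]
}}

```text
time: 5.08
tool_pos: [0.5442, 0.0062, 0.0873]
ee_rot: [0.143, 3.137, 0.001]
ft_force: [0.5, 0.1, 1.6]
opening: 0.0414
grasp_force: 60.8
```

Emit:
{"api": "play_rows", "payload": {
  "steps": [0,0,2,0,0.8,0,0,0,0,0.8]
}}

```text
time: 5.32
tool_pos: [0.5439, 0.0063, 0.086]
ee_rot: [0.143, 3.138, 0.001]
ft_force: [-4.4, 1.0, 12.5]
opening: 0.0415
grasp_force: 61.8
```

Emit:
{"api": "play_rows", "payload": {
  "steps": [0,0,2,0,0.8,0,0,1,0,0.8,0,0,0,0,0.8]
}}

```text
time: 5.7
tool_pos: [0.5434, 0.0063, 0.0838]
ee_rot: [-0.144, -3.138, -0.001]
ft_force: [-8.7, 0.3, 21.3]
opening: 0.0415
grasp_force: 64.8
```

Emit:
{"api": "play_rows", "payload": {
  "steps": [0,0,-1,0,0.5,0,0,0,0,0.3,0,0,0,0,0.2,0,0,0,0,0,0,0,-20,0,0,0,0,-40,0,0,0,0,-40,0,0]
}}

```text
time: 6.58
tool_pos: [0.5432, 0.006, 0.1835]
ee_rot: [-0.143, -3.137, 0.0]
ft_force: [1.0, 0.3, -0.9]
opening: 0.0856
grasp_force: 0.0
```

```bash
python3 -c "
from h import *
go((.534,-.298,.19),70.4)
a=grab('scene'); cv2.imwrite('pics/s4full.png',a); cv2.imwrite('pics/s4.png',cv2.resize(a[250:325,300:400],(800,600)))"
```

```text
tcp [0.5432 0.006  0.1835] yaw_y 84.76 zdown [-0.001 -0.    -1.   ] open 0.0856 gf 0.0 f [ 1.   0.3 -0.9] t 6.58
 shift now [ -18.6 -303.6   -6.4] turn 14.4  shift after turn [ -93.3 -289.5   -6.4]
```

View pics/s4.png

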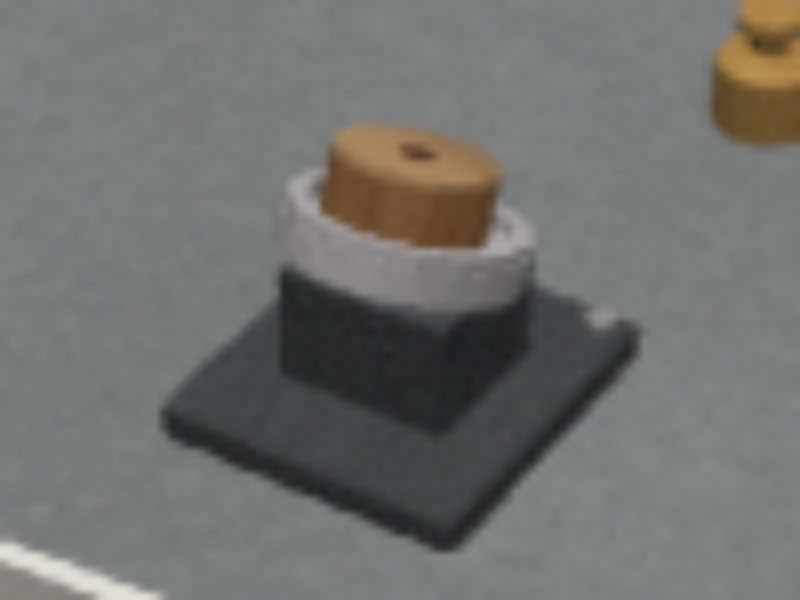

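The picture shows the slice lying flat inside the dish rim, core at (418,152). Next is the meter.

Emit:
{"api": "play_rows", "payload": {
  "steps": [0,0,0,7.2,0,0,0,-6,7.2,0,-15.5,-48.2,0,0,0,-15.5,-48.2,0,0,0,-15.5,-48.3,0,0,0,-15.6,-48.3,0,0,0,-15.6,-48.3,0,0,0,-15.6,-48.2,0,0,0]
}}

```text
time: 7.62
tool_pos: [0.5339, -0.2995, 0.1885]
ee_rot: [-0.535, -3.095, -0.0]
ft_force: [0.1, 0.8, 0.5]
opening: 0.0855
grasp_force: 0.0
```

```bash
python3 - <<'E'
from h import *
go((.534,-.2985,.098),70.4)
t=grab("top"); s=cv2.imread("pics/s4full.png"); cv2.imwrite("pics/top5.png",t)
def core(im,x0,y0,r=5):
    x,y,w,h=x0-r,y0-r,2*r+1,2*r+1; g=im[y:y+h,x:x+w,2].astype(float); wt=np.clip(np.percentile(g,60)-25-g,0,None)
    yy,xx=np.mgrid[y:y+h,x:x+w]; return [(wt*xx).sum()/wt.sum(),(wt*yy).sum()/wt.sum()],int(wt.max())
k=mask(t,(8,60,70),(25,255,255),(245,210,55,60)); c=big(k); e=cv2.fitEllipse(c); print("slice top ellipse",e)
a,w=core(t,int(round(e[0][0])),int(round(e[0][1]))); b,w2=core(s,352,269,4); print(a,w,b,w2,tri(a,b),onz("top",a,.0744),onz("scene",b,.0744))
E
```

```text
tcp [ 0.5339 -0.2995  0.1885] yaw_y 70.38 zdown [-0.  0. -1.] open 0.0855 gf 0.0 f [0.1 0.8 0.5] t 7.62
 shift now [ 0.3  0.9 90.5] turn -0.0  shift after turn [ 0.3  0.9 90.5]
slice top ellipse ((270.5749206542969, 242.23143005371094), (22.370128631591797, 23.115711212158203), 53.564491271972656)
[np.float64(269.9189189189189), np.float64(243.12375533428164)] 61 [np.float64(351.98709677419356), np.float64(269.1)] 45 (array([0.53852786, 0.00716093, 0.07459988]), np.float64(0.0015713514764542059)) [[0.53890615 0.00648039 0.0744    ]] [[0.53786734 0.00771655 0.0744    ]]
```

Core of the seated slice: (0.5385, 0.0071, 0.0746), which agrees with the expected seat to within 1 mm. I'll descend and grip.

Emit:
{"api": "play_rows", "payload": {
  "steps": [0,0.5,30,0,0,0,0,30,0,0,0,0,20,0,0,0,0,10,0,0,0,0,0,0,0.5,0,0,0,0,0.9,0,0,0,0,0.9,0,0,0,0,0.9]
}}

```text
time: 8.68
tool_pos: [0.5349, -0.2978, 0.0998]
ee_rot: [0.535, 3.094, -0.001]
ft_force: [-0.4, 0.5, 3.8]
opening: 0.0255
grasp_force: 58.9
```

Emit:
{"api": "play_rows", "payload": {
  "steps": [0,0,0,0,0.9,0,0,0,0,0.9]
}}

```text
time: 8.93
tool_pos: [0.5349, -0.2978, 0.0998]
ee_rot: [0.535, 3.094, -0.0]
ft_force: [-1.1, 0.0, 6.7]
opening: 0.0253
grasp_force: 59.0
```

Emit:
{"api": "play_rows", "payload": {
  "steps": [0,0,-8,0,0.9,0,0,-10,0,0.9,0,0,-5,0,0.9,3,0,0,0,0.9,3,0,0,0,0.9,0,0,0,0,0.9]
}}

```text
time: 9.68
tool_pos: [0.531, -0.2963, 0.1225]
ee_rot: [0.534, 3.09, -0.002]
ft_force: [6.1, -2.3, -2.7]
opening: 0.0253
grasp_force: 59.2
```

Emit:
{"api": "play_rows", "payload": {
  "steps": [2,0,0,0,0.9,2,0,0,0,0.9,0,0,0,0,0.9]
}}

```text
time: 10.05
tool_pos: [0.5283, -0.2954, 0.1229]
ee_rot: [0.534, 3.088, -0.004]
ft_force: [7.8, -3.5, -3.7]
opening: 0.0249
grasp_force: 59.7
```

Emit:
{"api": "play_rows", "payload": {
  "steps": [3,0,0,0,0.9,3,0,0,0,0.9,3,0,1,0,0.9,0,0,0,0,0.9]
}}

```text
time: 10.55
tool_pos: [0.5213, -0.293, 0.1231]
ee_rot: [0.533, 3.084, -0.005]
ft_force: [9.6, -3.9, 0.7]
opening: 0.0255
grasp_force: 60.4
```

```bash
python3 - <<'E'
from h import *
go((.534,-.298,.12),70.4)
a=grab('scene'); cv2.imwrite('pics/s6.png',cv2.resize(a[175:287,180:330],(800,600)))
E
```

```text
tcp [ 0.5213 -0.293   0.1231] yaw_y 70.39 zdown [ 0.011 -0.005 -1.   ] open 0.0255 gf 60.4 f [ 9.6 -3.9  0.7] t 10.55
 shift now [-13.6  -0.5   3.3] turn -0.0  shift after turn [-13.6  -0.5   3.3]
```

View pics/s6.png

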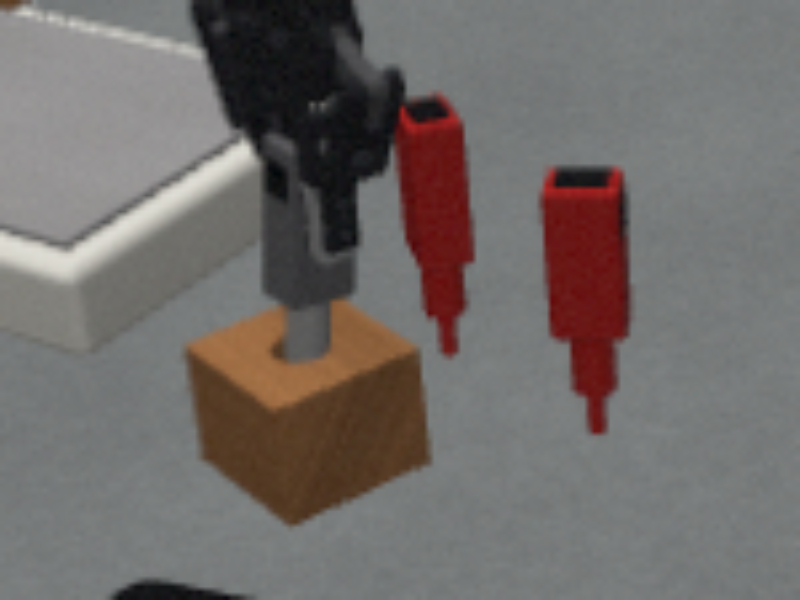

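The picture shows the nose against the hole's far edge at (305,355), with the handle pivoting in the jaws as intended. I'll continue.

Emit:
{"api": "play_rows", "payload": {
  "steps": [3,0,1,0,0.9,3,0,0,0,0.9,3,0,1,0,0.9,3,0,0,0,0.9,1,0,0,0,0.9,0,0,0,0,0.9]
}}

```text
time: 11.35
tool_pos: [0.5092, -0.2887, 0.1213]
ee_rot: [0.533, 3.084, -0.005]
ft_force: [8.1, -3.2, 2.4]
opening: 0.0256
grasp_force: 60.3
```

Emit:
{"api": "play_rows", "payload": {
  "steps": [0,0,-15,0,0.9,0,0,-25,0,0.9,0,0,-35,0,0.9,0,0,-30,0,0.9,0,0,0,-7.2,0.9,0,0,0,-7.2,0.9,0,0,0,0,0.9]
}}

```text
time: 12.22
tool_pos: [0.5034, -0.2865, 0.2234]
ee_rot: [-0.145, -3.137, -0.001]
ft_force: [-0.8, -0.5, -3.0]
opening: 0.0255
grasp_force: 60.0
```

```bash
python3 - <<'E'
from h import *
go((.4949,.0109,.2323),84.8)
E
```

```text
tcp [ 0.5034 -0.2865  0.2234] yaw_y 84.7 zdown [-0.001  0.001 -1.   ] open 0.0255 gf 60.0 f [-0.8 -0.5 -3. ] t 12.22
 shift now [ 35.9 295.3  -8.6] turn -0.1  shift after turn [ 35.4 295.4  -8.6]
```

Emit:
{"api": "play_rows", "payload": {
  "steps": [5,42,-1.2,0,0.9,5,42,-1.2,0,0.9,5,42,-1.2,0,0.9,5,42,-1.2,0,0.9,5,42,-1.2,0,0.9,5,42,-1.2,0,0.9,5,43,-1.2,0,0.9,0,0,0,0,0.9]
}}

```text
time: 13.22
tool_pos: [0.4957, 0.0141, 0.232]
ee_rot: [-0.138, -3.138, -0.002]
ft_force: [-0.5, -1.0, -1.2]
opening: 0.0251
grasp_force: 60.1
```

```bash
python3 - <<'E'
from h import *
go((.4949,.0109,.2323),84.8)
for n in("scene","top"):
    p,d=cams.grab_frame(n); cv2.imwrite(f"pics/{n}7.png",p[:,:,::-1]); np.save(f"pics/{n}7.npy",d)
    m=M[n]; vv,uu=np.mgrid[0:480,0:640]; c,r=ray(n,np.c_[uu.ravel(),vv.ravel()]); P=(c+r*(d.ravel()/(r@m["R"][2]))[:,None])
    # points near the predicted axis below the fingers
    q=P[(np.abs(P[:,0]-.52)<.05)&(np.abs(P[:,1]-.008)<.03)&(P[:,2]>.11)&(P[:,2]<.21)]
    for z in np.arange(.115,.21,.01):
        k=q[np.abs(q[:,2]-z)<.005]
        if len(k): print(n,round(z,3),len(k),k.min(0)[:2].round(4),k.max(0)[:2].round(4))
a=cv2.imread("pics/scene7.png"); b=cv2.imread("pics/top7.png")
cv2.imwrite("pics/c7.png",np.hstack([cv2.resize(a[170:320,300:400],(400,600)),cv2.resize(b[170:320,220:320],(400,600))]))
E
```

```text
tcp [0.4957 0.0141 0.232 ] yaw_y 84.98 zdown [-0.001  0.001 -1.   ] open 0.0251 gf 60.1 f [-0.5 -1.  -1.2] t 13.22
 shift now [ 0.5 -3.3 -0.3] turn 0.2  shift after turn [ 0.5 -3.3 -0.3]
scene 0.145 14 [0.5242 0.0104] [0.5309 0.0162]
scene 0.155 20 [0.5212 0.008 ] [0.5279 0.0163]
scene 0.165 24 [0.5178 0.0035] [0.5283 0.0226]
scene 0.175 52 [0.5152 0.0034] [0.5289 0.0231]
scene 0.185 53 [0.5096 0.0039] [0.5263 0.0228]
scene 0.195 43 [0.4957 0.004 ] [0.5245 0.0283]
scene 0.205 93 [ 0.4932 -0.0007] [0.5271 0.028 ]
```

View pics/c7.png

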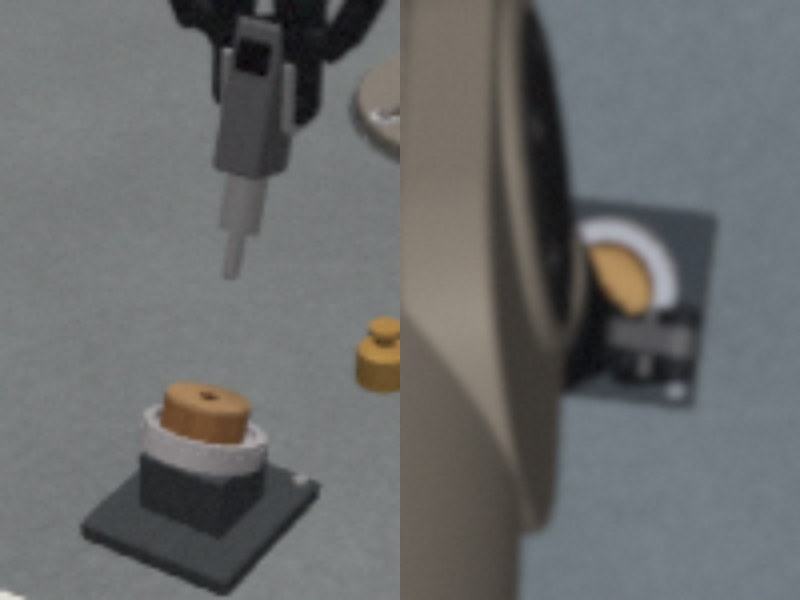

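The left half shows the meter leaning in the jaws, tip end near (231,278), above the seated slice with its core at (207,395). The arm blocks the top view. Next I fit the meter's axis in the jaw plane.

```bash
cat >> h.py <<'E'
bg=cv2.imread("pics/s4full.png")
def axis(im,s,rows,x0,x1,show=True):
    """centre line of nose/tip rows (difference to empty picture), cast on the jaws' mid plane"""
    R=Ro.from_rotvec(s["ee_rot"]).as_matrix(); g=s["tool_pos"]-.002*R[:,2]; n=R[:,1]
    D=np.abs(im.astype(float)-bg).sum(2); out=[]
    for v in rows:
        w=np.clip(D[v,x0:x1]-25,0,60); 
        if w.sum()>60: out.append([x0+(w*np.arange(x1-x0)).sum()/w.sum(),v,(w>15).sum()])
    out=np.array(out); c,d=ray("scene",out[:,:2]); P=c+d*((g-c)@n/(d@n))[:,None]
    return out,P,g,R
E
python3 - <<'E'
from h import *
s=manip.read_state(); a=cv2.imread("pics/scene7.png")
o,P,g,R=axis(a,s,range(206,244),346,374)
for i,p in zip(o,P):
    L=np.linalg.norm(p-g); dx=(p-g)@R[:,0]; dz=(p-g)@R[:,2]; print(np.round(i,1),p.round(4),"L",round(L*1e3,1),"tilt",round(np.degrees(np.arctan2(-dx,dz)),1))
E
```

```text
[362.9 206.   19. ] [0.4979 0.0099 0.2018] L 32.2 tilt 3.8
[363.3 207.   20. ] [0.4961 0.01   0.1988] L 35.1 tilt 0.6
[362.6 208.   19. ] [0.4986 0.0098 0.1977] L 36.4 tilt 4.5
[362.6 209.   21. ] [0.4986 0.0098 0.1954] L 38.6 tilt 4.2
[362.9 210.   20. ] [0.4975 0.0099 0.1927] L 41.3 tilt 2.4
[362.7 211.   20. ] [0.498  0.0099 0.1907] L 43.3 tilt 3.0
[363.3 212.   19. ] [0.4956 0.0101 0.1874] L 46.5 tilt -0.3
[364.8 213.   18. ] [0.4891 0.0107 0.1823] L 52.1 tilt -7.4
[365.1 214.   16. ] [0.4876 0.0108 0.1793] L 55.2 tilt -8.5
[365.4 215.   17. ] [0.4862 0.011  0.1764] L 58.3 tilt -9.5
[365.5 216.   17. ] [0.4857 0.011  0.1739] L 60.8 tilt -9.5
[365.5 217.   17. ] [0.4856 0.011  0.1716] L 63.2 tilt -9.3
[365.1 218.   17. ] [0.4874 0.0108 0.1701] L 64.4 tilt -7.5
[365. 219.  18.] [0.4875 0.0108 0.1678] L 66.6 tilt -7.2
[365. 220.  16.] [0.4871 0.0109 0.1654] L 69.1 tilt -7.2
[364.9 221.   17. ] [0.4875 0.0108 0.1632] L 71.2 tilt -6.7
[364.6 222.   17. ] [0.4885 0.0107 0.1614] L 72.9 tilt -5.7
[364.9 223.   17. ] [0.4871 0.0109 0.1584] L 76.0 tilt -6.5
[364.8 224.   17. ] [0.4878 0.01
[... 233 characters left out ...]
41 0.0111 0.1453] L 89.5 tilt -7.5
[366.4 229.   11. ] [0.4799 0.0115 0.1409] L 94.4 tilt -9.7
[366.4 230.   11. ] [0.4798 0.0115 0.1384] L 96.9 tilt -9.5
[366.9 231.   10. ] [0.4774 0.0117 0.1349] L 100.8 tilt -10.5
[365.9 232.   11. ] [0.4816 0.0114 0.1345] L 100.4 tilt -8.1
[366.1 233.   10. ] [0.4807 0.0114 0.1317] L 103.4 tilt -8.4
[365.3 234.   11. ] [0.4838 0.0111 0.1308] L 103.8 tilt -6.6
[362.9 235.   10. ] [0.494  0.0102 0.1335] L 100.5 tilt -1.0
[359.3 236.    5. ] [0.5086 0.0089 0.1383] L 96.5 tilt 7.7
[357.6 237.    4. ] [0.5153 0.0082 0.1394] L 96.6 tilt 11.8
[357.3 238.    5. ] [0.5166 0.0081 0.1377] L 98.5 tilt 12.3
[357.1 239.    3. ] [0.5171 0.0081 0.1356] L 100.7 tilt 12.3
```

```bash
cat > ax.py <<'E'
from h import *
def meas(pr=True):
    p,d=cams.grab_frame("scene"); s=manip.read_state()
    R=Ro.from_rotvec(s["ee_rot"]).as_matrix(); g=s["tool_pos"]-.002*R[:,2]
    m=M["scene"]; vv,uu=np.mgrid[0:480,0:640]; c,r=ray("scene",np.c_[uu.ravel(),vv.ravel()]); P=(c+r*(d.ravel()/(r@m["R"][2]))[:,None]).reshape(480,640,3)
    Q=(P-g)@R  # tool axes: z down
    k=(np.abs(Q[...,1])<.02)&(Q[...,2]>.04)&(Q[...,2]<.105)&(Q[...,0]<.02)&(Q[...,0]>-.07)&(d>0)
    out=[]
    for v in range(480):
        u=np.flatnonzero(k[v])
        if len(u)>1: out.append([u.mean(),v,len(u)])
    o=np.array(out); c,dd=ray("scene",o[:,:2]); X=c+dd*((g-c)@R[:,1]/(dd@R[:,1]))[:,None]; q=(X-g)@R*1e3
    if pr:
        for i,j in zip(o,q): print(np.round(i,1),j.round(1),"tilt",round(np.degrees(np.arctan2(-j[0],j[2])),1))
    f=np.polyfit(q[:,2],q[:,0],1); print("fit slope tilt",np.degrees(np.arctan(-f[0])).round(1),"x at grasp",f[1].round(1))
    return p,s
if __name__=="__main__":
    p,s=meas(); cv2.imwrite("pics/m_%.0f.png"%(s["time"]*100),p[:,:,::-1]); go((.4949,.0109,.2323),84.8)
E
python3 ax.py
```

```text
[367.5 212.    2. ] [19.4 -0.  55.2] tilt -19.4
[360.5 214.    6. ] [-9.  -0.  47.1] tilt 10.9
[358.9 215.   10. ] [-15.3  -0.   46.5] tilt 18.2
[359. 216.  11.] [-14.8  -0.   49. ] tilt 16.8
[358.5 217.   10. ] [-16.7   0.   50.4] tilt 18.3
[358.5 218.   10. ] [-16.6   0.   52.7] tilt 17.4
[358.5 219.   10. ] [-16.5   0.   55. ] tilt 16.7
[358. 220.  11.] [-18.3   0.   56.3] tilt 18.0
[357.5 221.   10. ] [-20.2  -0.   57.7] tilt 19.3
[357.5 222.   10. ] [-20.1   0.   60. ] tilt 18.5
[357.5 223.   10. ] [-20.    0.   62.3] tilt 17.8
[357.5 224.   10. ] [-19.9   0.   64.7] tilt 17.1
[357.5 225.   10. ] [-19.8  -0.   67. ] tilt 16.5
[357.5 226.   10. ] [-19.7  -0.   69.3] tilt 15.9
[358. 227.   7.] [-17.6   0.   72.6] tilt 13.6
[356.5 228.    4. ] [-23.5  -0.   72.1] tilt 18.0
[356.5 229.    4. ] [-23.4   0.   74.4] tilt 17.4
[356.5 230.    4. ] [-23.3  -0.   76.8] tilt 16.9
[356.5 231.    4. ] [-23.2   0.   79.1] tilt 16.3
[355.5 232.    4. ] [-27.   -0.   79.5] tilt 18.8
[355.5 233.    4. ] [-26.9  -0.   81.9] tilt 18.2
[355.5 234.    4. ] [-26.8   0.   84.2] tilt 17.7
[355.5 235.    4. ] [-26.8  -0.   86.6] tilt 17.2
[355.5 236.    4. ] [-26.7   0.   88.9] tilt 16.7
[355.5 237.    4. ] [-26.6  -0.   91.3] tilt 16.2
[355. 238.   3.] [-28.5   0.   92.7] tilt 17.1
fit slope tilt 21.8 x at grasp 7.7
tcp [0.4959 0.0093 0.232 ] yaw_y 84.63 zdown [-0.001 -0.001 -1.   ] open 0.0252 gf 60.1 f [ 0.3 -0.4 -1.2] t 13.38
 shift now [ 1.1  1.5 -0.3] turn -0.2  shift after turn [ 1.1  1.5 -0.3]
```

Tilt is about 17–18° (20° ± 8.6° needed), and the tip end is 97 mm from the grasp point as expected. I'll approach to 15 mm above the core.

Emit:
{"api": "play_rows", "payload": {
  "steps": [-2,0,15,0,0.9,-2,0,15,0,0.9,-2,0,12,0,0.9,-1,0,10,0,0.9,0,0,0,0,0.9,0,0,0,0,0.9]
}}

```text
time: 14.12
tool_pos: [0.5035, 0.0096, 0.1804]
ee_rot: [0.143, 3.138, 0.0]
ft_force: [0.1, -0.1, -1.0]
opening: 0.0252
grasp_force: 60.1
```

```bash
python3 ax.py | tail -9; python3 - <<'E'
from h import *
import glob
f=sorted(glob.glob("pics/m_*.png"),key=lambda x:int(x[7:-4]))[-1]; a=cv2.imread(f); cv2.imwrite("pics/c8.png",cv2.resize(a[215:290,310:410],(800,600),interpolation=cv2.INTER_CUBIC))
go((.504,.0103,.1794),84.8)
E
```

```text
[345.9 269.    8. ] [-56.5  -0.   95.6] tilt 30.6
[347. 270.  11.] [-52.1  -0.  100.6] tilt 27.4
[349.1 271.   13. ] [-43.9  -0.  107.8] tilt 22.2
[351. 272.  13.] [-36.1  -0.  114.8] tilt 17.5
[352.2 273.    9. ] [-31.1   0.  120.3] tilt 14.5
[350.5 274.    4. ] [-38.   -0.  118.8] tilt 17.7
fit slope tilt 20.6 x at grasp 0.4
tcp [0.5035 0.0097 0.1806] yaw_y 84.77 zdown [ 0.001  0.    -1.   ] open 0.0255 gf 60.1 f [ 0.5 -0.2 -1.8] t 14.18
 shift now [  8.7   0.4 -51.7] turn -0.0  shift after turn [  8.7   0.4 -51.7]
tcp [0.5035 0.0097 0.1806] yaw_y 84.77 zdown [ 0.001  0.    -1.   ] open 0.0255 gf 60.1 f [ 0.5 -0.2 -1.8] t 14.18
 shift now [-0.4  0.7  1.2] turn -0.0  shift after turn [-0.4  0.7  1.2]
```

View pics/c8.png

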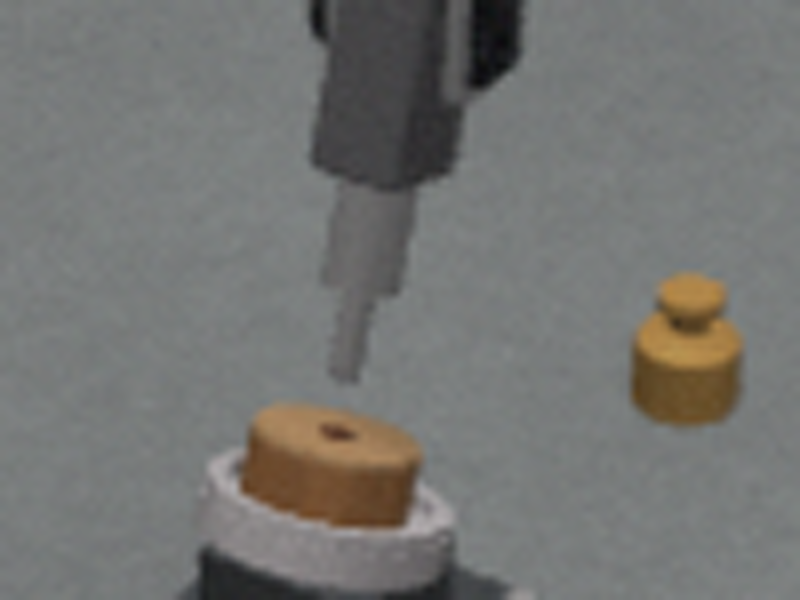

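```bash
python3 - <<'E'
from h import *
m=M["scene"]; K=np.array([[m["fx"],0,m["cx"]],[0,m["fy"],m["cy"]],[0,0,1]])
pr=lambda X:cv2.projectPoints(np.array(X,float).reshape(-1,1,3),cv2.Rodrigues(m["R"])[0],m["t"],K,m["dist_coeffs"])[0].reshape(-1,2)
s=manip.read_state(); R=Ro.from_rotvec(s["ee_rot"]).as_matrix(); g=s["tool_pos"]-.002*R[:,2]
for T in (12,15,18,20,22,25):
  a=-np.sin(np.radians(T))*R[:,0]+np.cos(np.radians(T))*R[:,2]
  p=pr([g+a*.0415,g+a*.0715,g+a*.0975]); print(T,((p-[310,215])*8).round(0).tolist(),"slope",((p[2]-p[0])[0]/(p[2]-p[0])[1]).round(3), (g+a*.0975).round(4))
print("core",((pr([[.5385,.0071,.0746]])-[310,215])*8).round(0))
E
```

```text
12 [[389.0, 162.0], [374.0, 271.0], [361.0, 364.0]] slope -0.138 [0.5238 0.0079 0.0872]
15 [[385.0, 164.0], [367.0, 275.0], [351.0, 370.0]] slope -0.163 [0.5287 0.0074 0.0884]
18 [[381.0, 165.0], [360.0, 278.0], [342.0, 374.0]] slope -0.188 [0.5336 0.007  0.0899]
20 [[378.0, 166.0], [355.0, 279.0], [335.0, 376.0]] slope -0.205 [0.5368 0.0067 0.091 ]
22 [[375.0, 166.0], [350.0, 280.0], [329.0, 378.0]] slope -0.221 [0.54   0.0064 0.0922]
25 [[371.0, 167.0], [343.0, 281.0], [319.0, 380.0]] slope -0.245 [0.5446 0.0059 0.0943]
core [[333. 433.]]
```

The picture shows the meter's axis running from (378,190) to its tip at (345,378), and extended it meets the core at (338,432). Tilt is about 17°. I'll press along the axis in steps.

Emit:
{"api": "play_rows", "payload": {
  "steps": [-2.5,0,4.6,0,0.9,-1.5,0,3.4,0,0.9,-1,0,2.5,0,0.9,-0.7,0,1.9,0,0.9,0,0,0,0,0.9,0,0,0,0,0.9]
}}

```text
time: 14.92
tool_pos: [0.5089, 0.0091, 0.1678]
ee_rot: [0.143, 3.138, 0.0]
ft_force: [0.9, -0.3, -2.9]
opening: 0.0255
grasp_force: 60.1
```

Emit:
{"api": "play_rows", "payload": {
  "steps": [-0.7,0,1.9,0,0.9,-0.7,0,1.9,0,0.9,0,0,0,0,0.9,0,0,0,0,0.9]
}}

```text
time: 15.42
tool_pos: [0.5103, 0.009, 0.1641]
ee_rot: [0.143, 3.138, 0.0]
ft_force: [-0.5, -0.1, -0.9]
opening: 0.0252
grasp_force: 60.1
```

Emit:
{"api": "play_rows", "payload": {
  "steps": [-0.7,0,1.9,0,0.9,-0.7,0,1.9,0,0.9,0,0,0,0,0.9,0,0,0,0,0.9]
}}

```text
time: 15.92
tool_pos: [0.5117, 0.0089, 0.1602]
ee_rot: [-0.143, -3.138, -0.0]
ft_force: [-0.9, 1.0, -0.1]
opening: 0.0254
grasp_force: 60.3
```

```bash
python3 - <<'E'
from h import *
F=[];A=[]
for i in range(6):
    a=grab("scene"); F.append(manip.read_state()["ft_force"]); A.append(a)
print(np.mean(F,0).round(2),np.std(F,0).round(2)); a=np.mean(A,0).astype(np.uint8); cv2.imwrite("pics/s9.png",a); cv2.imwrite("pics/c9.png",cv2.resize(a[215:290,310:410],(800,600),interpolation=cv2.INTER_CUBIC))
go((.5103,.009,.1641),84.8)
E
```

```text
[-1.49  0.12  0.68] [0.52 0.35 0.58]
tcp [0.5116 0.0089 0.1602] yaw_y 84.77 zdown [-0.  0. -1.] open 0.0252 gf 60.3 f [-0.9  0.2  0.1] t 16.23
 shift now [ 1.3  0.  -3.9] turn -0.0  shift after turn [ 1.3  0.  -3.9]
```

View pics/c9.png

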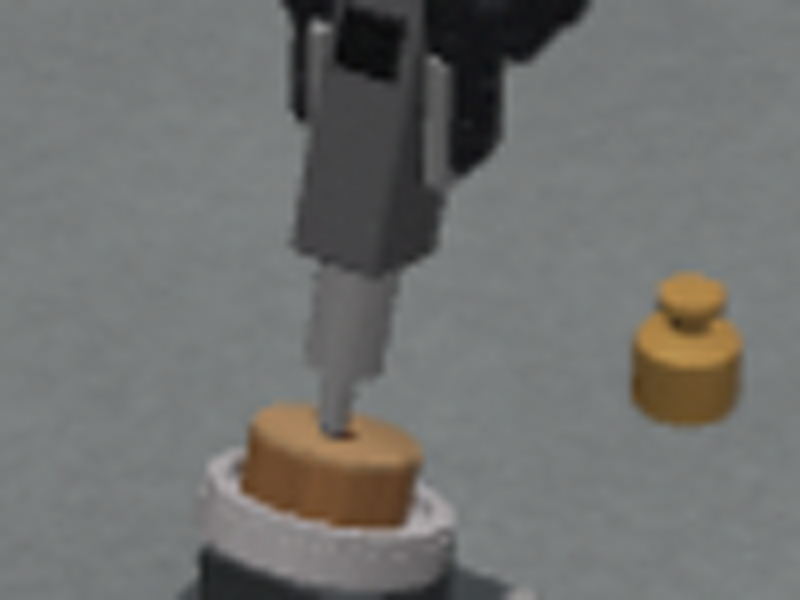

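The picture shows the tip on the core at (338,432), the nose end at (345,370) so roughly 6–8 mm is pressed in, and the slice unmoved. Force is about 2.8 N along the axis. Handing in.

```bash
python3 -c "
from h import *
print(manip.close_job())"
```

```text
the job is handed in; nothing more can be done
None
```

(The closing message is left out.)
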